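# Shut and bolt the sliding door of a sloping counter cabinet with a tap of the muddler

## Robot

A 6-joint arm with a two-finger parallel gripper is mounted at the origin on the work surface. World frame = base frame: x ahead of the robot, y to its left, z up, the work surface at z = 0. Lengths are in m, angles in rad, forces in N, time in s.
With the tool pointing down it reaches from about 0.35 to 0.85 m from the base axis. Payload 8.1 kg.
Tool frame: the origin (TCP) lies at the very end of the fingers, on their centre line; the grasp point (between the pads) lies 19 mm behind it; z points along the fingers, y is the line along which they close (so a half turn about z gives the same grasp; the last joint's range is limited). The gripper opens to 93 mm and grips with 3 to 60 N. Pads are 15 mm wide; open, the fingers measure 128 mm over their backs; the gripper's body (75 mm by 188 mm) begins 65 mm behind the grasp point.
Start: joints at [1.146, 0.13, 1.488, -0, 1.523, -0.085], TCP at [0.2, 0.566, 0.219] pointing down, gripper open.
Joint ranges: [-2.96, 2.96], [-0.89, 2.26], [0.02, 2.5], [-1.34, 4.48], [0, 2.73], [-2.66, 2.66]. Speed limits (rad/s): [2.39, 2.39, 2.79, 3.14, 3.14, 3.14].

## Interface

Orientations are given as a unit quaternion [x, y, z, w].
In Python, from rig import ctrl, imaging gives the robot as it stands. The module is installed in compiled form; this text tells all that it offers.
- The arm moves only by the tool step_arm, never from a script. Its argument "steps" is text: rows parted by semicolons, each of 7 numbers parted by spaces: the shift along the tool's x, y, z as a fraction of full scale, then the turn, a rotation vector about the tool's x, y, z as a fraction of full scale, then the gripper's target within -1 to 1 (fully open at 1, half-way at 0, shut at -1). In form: tx ty tz ax ay az grip; .... A call has 1 to 5 rows; each row shifts and turns the commanded pose from where the row before left it, along the tool's axes as they then stand; what a row does not reach is not made up. Full scale, the value 1, is 0.1 m for a shift and 2 pi rad for a turn. A row lasts 1/8 s, in which the tool goes at most 62.5 mm and 10.7 degrees, less where a joint would pass 70% of its speed; a pose out of reach is approached as far as the arm can. A call with a number of a shift or a turn outside -1 to 1 is refused whole. A call with a gripper value outside its range is refused whole. The fingers move at their own pace and stop on an object; "force" is the grip in N (left out, the last holds). Time passes only in rows, so rows that do not move let the fingers close. It gives the time, the measured TCP pose, the force, the opening and the grip force at its end, in the units of the state.
- ctrl.get_obs(): the state, without advancing time (a new reading comes with each control period).
- imaging.read_camera(name): name is "side" or "top" or "wrist"; returns the picture (400x640x3 uint8, blue, green, red); there is no depth.
- imaging.camera_params(name): a dict with "mtx" (3x3 intrinsics, pixels), "R" (3x3) and "t" (3): a world point X has camera coordinates R X + t; the wrist camera has in their place "T_tool_cam" (4x4, takes a point from camera to tool coordinates, whose origin is the TCP and whose axes are the flange's). Camera axes: x right, y down, z forward; pixel columns grow to the right and rows downward; lengths in m; the calibration is good to about 2 mm. The wrist camera is an equidistant fisheye: a pixel r from the principal point sees the ray r / f radians off the axis. A picture is of the moment at which its call begins: read the wrist's pose just before it. camera_params takes no time and is no camera call.
- ctrl.finish_job(): hands the job in; it is judged then, once.
The state is a dict: "time_s": time; "joints": joint angles; "joint_velocities": joint speeds; "joint_efforts": joint torques, N m; "tool_pos": TCP position; "ee_rot": TCP orientation; "force": force on the tool from outside, world axes, zero at the start; "torque": the same for the moment, N m; "gripper_width": opening from 0.0 (shut) to 1.0 (fully open); "grip_force": force on a finger pad.
Only numpy, scipy, OpenCV 4.12 (cv2) and the standard library are available. Lean on these libraries where they do the work, as an engineer would, in place of code of your own. Each camera call takes 0.05 s, during which the arm holds its last target. There are 200 camera calls.

## Task

Slide the cabinet's clear door fully shut by pressing gently on the pane and dragging it, without leaning hard on it. Then take the wooden muddler from the utensil caddy and, without touching the red bolt with the gripper, knock the bolt in with a brisk tap of the muddler's broad end, struck square in line with the bolt, so that it catches and stays in. Stand the muddler upright back in the caddy and leave the cups, whisk and spatula where they are.

Things in the scene. Friction and masses are not known exactly. Their poses are not given: they have to be found in the camera images.
- cabinet: White plastic cabinet, 400 mm wide (its y), 200 deep (x, front to back), 186 high, fixed. Origin: centre of its underside. Its face slopes up to the back, 35 deg from level: outward normal (-0.574, 0, 0.819); mid-line of the face along y at x -10, z 123 mm. Fixed clear pane from y 0 to +176 mm; the sliding door passes under it; the jamb at y -150 to -200 mm carries the lock.
- door (a joint): Clear sliding door, in m: 0 = fully shut on its stop (towards the cabinet's -y), positive = open; starts 55 to 95 mm open and stays where it is left. No handle, 4.5 mm below the face: it is dragged by friction. It runs stiffly: about 4 N of drag moves it, so 10 to 20 N of pressing is right; the thin pane gives about 1 mm per 50 N and 40 N would crack it.
- door_press (a point): Point on the outer surface of the door's pane, half-way up the slope, 67 mm behind its leading edge; moves with the door. z: outward normal (35 deg from vertical); y: the way the door opens. Flat bare pane around it: 37 mm to the blue keeper strip (30 mm wide, 14 mm bolt hole) at the leading edge, at least 25 mm to the fixed pane, 88 mm up and down. Door shut: 30 mm from the jamb.
- bolt (a joint): Red push bolt of the lock, in m: 0 = sprung out, positive = pushed in. The spring resists with 5 N, rising to 10 N at 10 mm, and a pawl adds some 4 N on the way; pushed past 10 mm it is caught and stays in at about 10 mm (end stop at 13 mm); let go sooner it springs out. It belongs in the hole of the fully shut door; pushed in with the door open it would bar it.
- bolt_top (a point): Centre of the top of the red bolt's cap (21 mm across), 16.5 mm proud of the jamb when out; moves with the bolt. z points outward along the bolt's axis, 35 deg from vertical; the bolt is driven along -z. A steel collar 40 mm across and 3 mm high surrounds it: a broad tool that is not square to the bolt lands on the collar before the bolt is caught.
- muddler_mid (a point): Centre (half-way up) of the wooden muddler, 165 mm long, about 140 g, standing upright on its broad end in an outer well of the caddy. z runs along it from the broad flat end (38 mm across, 82.5 mm below this point) to the handle's top (82.5 mm above). The handle is round, 24 mm across, from 2 mm below to 73 mm above this point.
- muddler_foot (a point): Centre of the muddler's broad flat end (its z as for muddler_mid).
- caddy_mid (a point): Centre of the floor of the utensil caddy in the grey drying tray (tray 260 x 300 mm, fixed; caddy at its far edge), 6 mm above the counter. The caddy is a row along this point's y of three square wells, 60 x 60 mm inside, centres 64 mm apart (the middle one here), walls 4 mm thick and 60 mm high. Muddler and whisk stand in the outer wells, either way round; the middle one is empty.
- whisk_mid (a point): Stainless whisk, 205 mm tall, standing wires up in the other outer well: point on its axis 100 mm above its foot. The balloon is 54 mm across, widest 60 mm above this point.
- spatula_mid (a point): Silicone spatula with a red blade, 48 x 225 x 10 mm, lying flat along the near edge of the tray; a point on its handle, half-way up.
- cup1_mid (a point): Centre of a blue enamel cup, 76 mm across, 75 mm high, handle at one side, upside down in the tray.
- cup2_mid (a point): Centre of the other blue enamel cup (same size), upright on the counter in front of the cabinet.

How it is judged:
On the way, in this order (a step that is already met when the one before it is completed fails the run):
1. the door is slid fully shut (within 3 mm) with the bolt still out (value of joint each of door, bolt below 0.003 m), for 0.2 s.
2. the muddler's broad end (its centre within 25 mm of the bolt's) strikes the bolt square on (within 15 degrees of its axis), driving it in at 40 mm/s or more (contact force between muddler and bolt above 1 N and velocity of joint bolt above 0.04 m/s and value of joint bolt below 0.009 m and angle between the z axis of muddler_mid and the z axis of bolt_top, either way round below 0.26 rad and distance between muddler_foot and bolt_top below 0.025 m).
3. the bolt is caught in its locked place and the muddler is off it (value of joint bolt above 0.0085 m and contact force between muddler and bolt below 0.1 N), for 0.3 s.
At the end, for the whole second after the job is handed in: The door is shut (within 4 mm of its stop), the bolt is caught in (at least 8.5 mm), and the muddler stands broad end down on the floor of a caddy well (its foot within 15 mm of the floor, leaning less than 29 degrees), released and at rest (value of joint door below 0.004 m and value of joint bolt above 0.0085 m and x of muddler_foot in the frame of caddy_mid between -0.03 and 0.03 m and y of muddler_foot in the frame of caddy_mid between -0.094 and 0.094 m and z of muddler_foot in the frame of caddy_mid below 0.015 m and angle between muddler_mid's own z axis and vertical below 0.5 rad and linear speed of muddler below 0.02 m/s); the robot touches nothing.
It fails at once if the door's pane is pressed with more than 40 N (contact force between door and the fingers above 40 N or contact force between door and the arm above 40 N or contact force between door and muddler above 40 N).
It fails at once if the gripper or arm touches the bolt (contact force between bolt and the fingers above 0.5 N or contact force between bolt and the arm above 0.5 N).
It fails at once if a cup, the whisk or the spatula is moved more than 30 mm (distance of any of cup1_mid, cup2_mid, whisk_mid, spatula_mid from where it was at the start of the episode above 0.03 m).
It also fails if it takes over 72 s, if anything falls off the work surface, if the arm or the gripper's body presses on something with over 40 N, if the wrist force passes 120 N, or if a joint passes its speed limit or range.

## Working session

There is one attempt and no reset: what is moved stays moved. The work goes in short steps, Python scripts to look and compute and a tool call to move; the robot and the scene stay as the last step left them, time stands still between calls to the robot, and variables do not carry over. Pictures are saved under pics/ and viewed, at most 10 in all, crops included, and the job is handed in when it is done.

Besides the shell and the picture viewer there is one more tool, called as a command line: name --argument value ..., lists and objects as JSON in quotes. step_arm: Moves the arm, as the interface text tells. Shift numbers are shares of 0.1 m and turn numbers shares of 2 pi rad, none past 1 either way. Its arguments: {"type":"object","properties":{"steps":{"type":"string"},"force":{"type":"number"}},"required":["steps"]}

```bash
mkdir -p pics; python3 - <<'E'
from rig import ctrl, imaging
import cv2,numpy as np
np.set_printoptions(precision=4,suppress=True)
print(ctrl.get_obs())
for n in("side","top","wrist"):
    im=imaging.read_camera(n); cv2.imwrite(f"pics/{n}0.png",im); print(n,imaging.camera_params(n))
E
```

```text
{'time_s': 0.0, 'joints': array([ 1.1456,  0.1312,  1.4893,  0.    ,  1.523 , -0.0854]), 'joint_velocities': array([-0.001 ,  0.0007, -0.0015,  0.001 ,  0.0004,  0.0009]), 'joint_efforts': array([  0.0006, -55.9862, -49.1745,   0.0767,   0.0361,  -0.0002]), 'tool_pos': array([0.1997, 0.5652, 0.2176]), 'ee_rot': array([ 0.169 ,  0.9856, -0.0009, -0.0002]), 'force': array([ 0.5504, -0.0745, -0.209 ]), 'torque': array([-0.0337, -0.0405,  0.0073]), 'grip_force': 0.0, 'gripper_width': 1.0032274774161427}
side {'mtx': array([[512.7909,   0.    , 320.353 ],
       [  0.    , 512.7909, 198.4885],
       [  0.    ,   0.    ,   1.    ]]), 'R': array([[ 0.9185, -0.3948,  0.0222],
       [-0.1875, -0.4844, -0.8545],
       [ 0.3481,  0.7807, -0.5189]]), 't': array([-0.4931,  0.1493,  1.055 ])}
top {'mtx': array([[503.6471,   0.    , 319.7931],
       [  0.    , 503.6471, 200.4739],
       [  0.    ,   0.    ,   1.    ]]), 'R': array([[ 0.0022, -0.9999,  0.0164],
       [-0.9982, -0.0031, -0.0602],
       [ 0.0602, -0.0162, -0.9981]]), 't': array([-0.0659,  0.5364,  1.4169])}
wrist {'mtx': array([[309.7069,   0.    , 315.4659],
       [  0.    , 309.7069, 201.6945],
       [  0.    ,   0.    ,   1.    ]]), 'T_tool_cam': array([[-0.    , -0.9713, -0.238 ,  0.0652],
       [ 1.    ,  0.0001, -0.0004,  0.0006],
       [ 0.0004, -0.238 ,  0.9713, -0.1655],
       [ 0.    ,  0.    ,  0.    ,  1.    ]])}
```

View pics/top0.png

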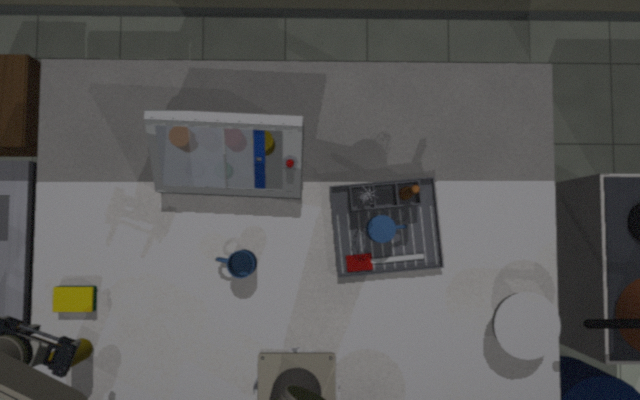

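View pics/side0.png

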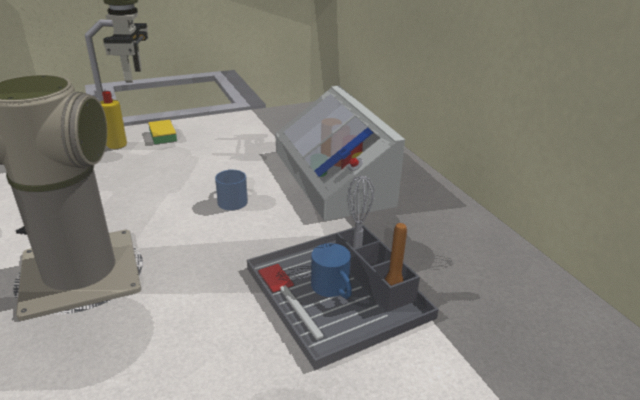

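The top view shows the cabinet (146-303, 110-198), the red bolt (290,163), the blue keeper strip (x≈259), and the muddler (408,190) in the caddy's right well. I'll enlarge these regions.

```bash
python3 - <<'E'
import cv2,numpy as np
t=cv2.imread("pics/top0.png");s=cv2.imread("pics/side0.png")
def c(im,x0,y0,w,h,k=3): return cv2.resize(im[y0:y0+h,x0:x0+w],None,fx=k,fy=k,interpolation=cv2.INTER_CUBIC)
a=np.hstack([c(t,145,105,160,100),c(t,335,172,106,100)])
b=np.hstack([c(s,270,85,140,100),c(s,325,215,126,100)])
cv2.imwrite("pics/crop0.png",np.clip(np.vstack([a,b]).astype(float)*1.4,0,255).astype(np.uint8))
for n,im in(("t",t),("s",s)):
    hsv=cv2.cvtColor(im,cv2.COLOR_BGR2HSV)
    for nm,lo,hi in(("red",(0,170,70),(6,255,255)),("blue",(110,150,40),(130,255,255)),("wood",(8,150,60),(15,255,255))):
        m=cv2.inRange(hsv,lo,hi)
        k,l,st,ce=cv2.connectedComponentsWithStats(m)
        print(n,nm,[(list(map(int,st[i])),ce[i].round(1).tolist()) for i in range(1,k) if st[i][4]>15])
E
```

```text
t red [([287, 160, 6, 7, 21], [289.8, 162.7]), ([347, 254, 25, 18, 287], [358.7, 262.6])]
t blue [([254, 131, 11, 57, 257], [259.1, 161.8]), ([596, 377, 20, 23, 89], [604.8, 388.9]), ([613, 382, 10, 7, 23], [617.7, 384.1]), ([573, 385, 9, 15, 41], [576.5, 391.8]), ([581, 387, 8, 13, 31], [585.1, 394.3]), ([622, 386, 14, 14, 53], [628.5, 392.5])]
t wood []
s red [([352, 158, 5, 5, 19], [353.9, 160.4])]
s blue [([338, 129, 34, 28, 215], [354.8, 141.9])]
s wood [([398, 224, 7, 5, 17], [401.2, 225.8])]
```

View pics/crop0.png

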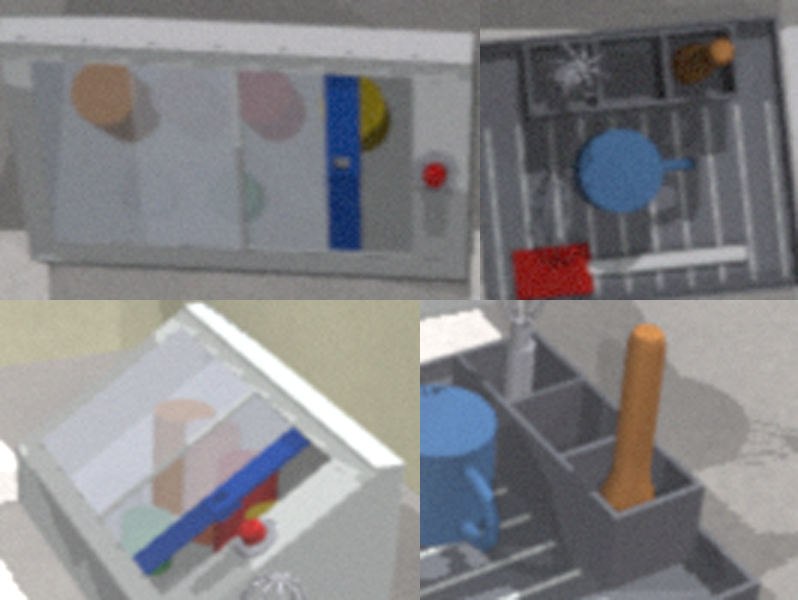

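```bash
cat > h.py <<'E'
from rig import ctrl, imaging
import cv2,numpy as np
from scipy.optimize import least_squares
from scipy.spatial.transform import Rotation as R
np.set_printoptions(precision=4,suppress=True)
def proj(n,X):
    p=imaging.camera_params(n); c=np.asarray(X)@p["R"].T+p["t"]; q=c@p["mtx"].T; return q[...,:2]/q[...,2:]
def tri(a,b):
    r=least_squares(lambda X:np.r_[proj("top",X)-a,proj("side",X)-b],[.5,0,.1]); return r.x,r.fun
def ray(n,px,z):
    p=imaging.camera_params(n); o=-p["R"].T@p["t"]; d=p["R"].T@np.linalg.inv(p["mtx"])@[*px,1]; return o+d*(z-o[2])/d[2]
E
python3 - <<'E'
from h import *
def W(q,P): return R.from_euler('z',q[2]).apply(P)+[q[0],q[1],0]
nn=np.array([-.574,0,.819])
def feats(q):
    s=np.array([-10,-172+q[3]*1e3,123])-4.5*nn
    B=np.array([-10,-175,123])+15*nn
    return W(q,np.array([B,s,[100,-200,186],[100,200,186],[-100,-200,60],[-100,200,60]])*1e-3)
pt=np.array([[289.8,162.5],[259.1,161.8],[303,116],[146,111],[302.3,197.5],[157.7,191]])
ps=np.array([[353.9,160],[354.8,141.9],[404,139],[334,87]])
f=lambda q:np.r_[(proj("top",feats(q))-pt).ravel(),(proj("side",feats(q)[:4])-ps).ravel()]
r=least_squares(f,[.65,.1,0,.07],loss='soft_l1');print("cab",r.x);print(f(r.x).reshape(-1,2))
print("bolt tri",tri(pt[0],ps[0]),"model",feats(r.x)[0])
print("mud top",tri([415.7,188.7],[400,225.3]))
c=lambda a:np.array(a)/3+[335-160,172]
co=[ray("top",c(x),.066) for x in([525,40],[735,27],[735,95],[527,112])]
print("caddy",co,np.mean(co,0), np.linalg.norm(co[0]-co[1]),np.linalg.norm(co[1]-co[2]))
print("cup2",ray("top",[242,262],.075),"cup1",ray("top",[382,229],.075+.006), "mudfoot", ray("top",[405.7,192.7],.03),"whisk",ray("top",c([577,65]),.16))
E
```

```text
cab [ 0.6465  0.1834 -0.0236  0.0866]
[[  2.8075   1.922 ]
 [  0.0164  -1.7199]
 [  0.0841  -0.4395]
 [ -1.5     -0.0684]
 [ -0.4633   0.0647]
 [ -1.4326   2.6659]
 [  0.1008   1.3508]
 [-12.2479   9.0722]
 [  1.593   -0.0482]
 [  3.4509  -1.7238]]
bolt tri (array([0.6282, 0.0166, 0.1344]), array([-0.1337,  0.284 ,  0.2833, -0.015 ])) model [0.6238 0.0088 0.1353]
mud top (array([ 0.5574, -0.3065,  0.1698]), array([-0.1668,  0.3105,  0.246 , -0.0205]))
caddy [array([ 0.5756, -0.1469,  0.066 ]), array([ 0.5884, -0.3406,  0.066 ]), array([ 0.5256, -0.34  ,  0.066 ]), array([ 0.5094, -0.1486,  0.066 ])] [ 0.5498 -0.244   0.066 ] 0.19412394442907557 0.06274358758830766
cup2 [0.3657 0.1464 0.075 ] cup1 [ 0.4556 -0.2325  0.081 ] mudfoot [ 0.5586 -0.3074  0.03  ] whisk [ 0.5458 -0.1842  0.16  ]
```

The crops show the bolt at top (289.8,162.7) and side (354,160). They also show the muddler upright in the caddy's -y well, the whisk in its +y well and the door about 85 mm open. I'll refit, then plan the first move.

```bash
cat >> h.py <<'E'
nn=np.array([-.574,0,.819])
def W(q,P): return R.from_euler('z',q[2]).apply(P)+[q[0],q[1],0]
def down(yaw,tilt=0): # tool y along yawed y, tool z down, tilted to face slope by tilt
    z=np.array([np.sin(tilt),0,-np.cos(tilt)]);y=np.array([0,1.,0])
    return R.from_euler('z',yaw)*R.from_matrix(np.c_[np.cross(y,z),y,z])
def plan(p0,r0,p1,r1,n,g):
    # n equal rows; prints rows in tool axes (fractions)
    dv=(r0.inv()*r1).as_rotvec(); p=np.array(p0,float); r=r0; out=[]
    for i in range(n):
        t=np.round(r.inv().apply((p1-p)/(n-i))/.1,3); a=np.round(dv/n/(2*np.pi),4)
        out.append(" ".join(f"{v:g}" for v in [*t,*a,g])); p=p+r.apply(t*.1); r=r*R.from_rotvec(a*2*np.pi)
    print("; ".join(out)); print("end",p,"deg/row",np.degrees(np.linalg.norm(dv)/n),"mm/row",np.linalg.norm(np.array(p1)-p0)/n*1e3)
    return p,r
def cur():
    o=ctrl.get_obs(); return o["tool_pos"],R.from_quat(o["ee_rot"]),o
E
python3 - <<'E'
from h import *
def feats(q):
    s=np.array([-10,-172+q[3]*1e3,123])-4.5*nn
    B=np.array([-10,q[4]*1e3,123])+15*nn
    return W(q,np.array([B,s,[100,-200,186],[100,200,186],[-100,-200,60],[-100,200,60]])*1e-3)
pt=np.array([[289.8,162.5],[259.1,161.8],[303,116],[146,111],[302.3,197.5],[157.7,191]])
ps=np.array([[353.9,160],[404,139],[334,87]])
f=lambda q:np.r_[(proj("top",feats(q))-pt).ravel(),(proj("side",feats(q)[[0,2,3]])-ps).ravel()]
r=least_squares(f,[.65,.1,0,.07,-.17],loss='soft_l1');q=r.x;print("cab",q);print(f(q).round(1))
np.save("cab.npy",q)
P=(np.array([-10,-120+q[3]*1e3,123])-4.5*nn)*1e-3
n=W([0,0,q[2]],nn)
pp=W(q,P);print("press",pp,"bolt",feats(q)[0],"n",n)
p,r0,o=cur(); r1=down(q[2],np.radians(35))
p,r=plan(p,r0,pp+.06*n,r1,9,-1)
E
```

```text
cab [ 0.6461  0.1819 -0.0218  0.0881 -0.1669]
[ 0.3  1.9  0.  -1.6  0.6 -0.4 -1.   0.2  0.1  0.1 -0.8  3.  -1.1  0.1
  1.9  0.2  3.4 -1.6]
press [0.638  0.1502 0.1193] bolt [0.6238 0.0155 0.1353] n [-0.5739  0.0125  0.819 ]
-0.576 -0.285 0.055 -0.0017 -0.0107 -0.0054 -1; -0.562 -0.305 0.09 -0.0017 -0.0107 -0.0054 -1; -0.544 -0.324 0.124 -0.0017 -0.0107 -0.0054 -1; -0.523 -0.344 0.157 -0.0017 -0.0107 -0.0054 -1; -0.499 -0.363 0.187 -0.0017 -0.0107 -0.0054 -1; -0.473 -0.382 0.216 -0.0017 -0.0107 -0.0054 -1; -0.444 -0.4 0.242 -0.0017 -0.0107 -0.0054 -1; -0.414 -0.417 0.267 -0.0017 -0.0107 -0.0054 -1; -0.38 -0.434 0.289 -0.0017 -0.0107 -0.0054 -1
end [0.6035 0.1509 0.1685] deg/row 4.371450694765658 mm/row 64.52032566164704
```

```bash
python3 - <<'E'
from h import *
q=np.load("cab.npy");n=W([0,0,q[2]],nn)
pp=np.array([.638,.1502,.1193])
p,r0,o=cur(); plan(p,r0,pp+.08*n,down(q[2],np.radians(35)),15,-1)
E
```

```text
-0.339 -0.173 0.022 -0.001 -0.0064 -0.0033 -1; -0.334 -0.18 0.035 -0.001 -0.0064 -0.0033 -1; -0.328 -0.187 0.047 -0.001 -0.0064 -0.0033 -1; -0.322 -0.194 0.059 -0.001 -0.0064 -0.0033 -1; -0.316 -0.202 0.07 -0.001 -0.0064 -0.0033 -1; -0.308 -0.208 0.081 -0.001 -0.0064 -0.0033 -1; -0.3 -0.215 0.092 -0.001 -0.0064 -0.0033 -1; -0.292 -0.222 0.103 -0.001 -0.0064 -0.0033 -1; -0.283 -0.229 0.113 -0.001 -0.0064 -0.0033 -1; -0.273 -0.235 0.123 -0.001 -0.0064 -0.0033 -1; -0.263 -0.242 0.132 -0.001 -0.0064 -0.0033 -1; -0.253 -0.248 0.141 -0.001 -0.0064 -0.0033 -1; -0.242 -0.254 0.149 -0.001 -0.0064 -0.0033 -1; -0.23 -0.26 0.157 -0.001 -0.0064 -0.0033 -1; -0.218 -0.265 0.165 -0.001 -0.0064 -0.0033 -1
end [0.592  0.1512 0.1848] deg/row 2.622870416859395 mm/row 38.093189366461004
```

step_arm --steps "-0.339 -0.173 0.022 -0.001 -0.0064 -0.0033 -1; -0.334 -0.18 0.035 -0.001 -0.0064 -0.0033 -1; -0.328 -0.187 0.047 -0.001 -0.0064 -0.0033 -1; -0.322 -0.194 0.059 -0.001 -0.0064 -0.0033 -1; -0.316 -0.202 0.07 -0.001 -0.0064 -0.0033 -1" --force 20

```text
time_s: 0.78
tool_pos: [0.3314, 0.4267, 0.2071]
ee_rot: [0.117, 0.988, -0.002, 0.102]
force: [0.8, -0.4, -0.7]
gripper_width: 0.513
grip_force: 0.0
```

step_arm --steps "-0.308 -0.208 0.081 -0.001 -0.0064 -0.0033 -1; -0.3 -0.215 0.092 -0.001 -0.0064 -0.0033 -1; -0.292 -0.222 0.103 -0.001 -0.0064 -0.0033 -1; -0.283 -0.229 0.113 -0.001 -0.0064 -0.0033 -1; -0.273 -0.235 0.123 -0.001 -0.0064 -0.0033 -1"

```text
time_s: 1.4
tool_pos: [0.4621, 0.2888, 0.1962]
ee_rot: [0.063, 0.977, -0.003, 0.202]
force: [0.3, 1.4, 0.5]
gripper_width: 0.014
grip_force: 0.0
```

step_arm --steps "-0.263 -0.242 0.132 -0.001 -0.0064 -0.0033 -1; -0.253 -0.248 0.141 -0.001 -0.0064 -0.0033 -1; -0.242 -0.254 0.149 -0.001 -0.0064 -0.0033 -1; -0.23 -0.26 0.157 -0.001 -0.0064 -0.0033 -1; -0.218 -0.265 0.165 -0.001 -0.0064 -0.0033 -1"

```text
time_s: 2.02
tool_pos: [0.5928, 0.1506, 0.1851]
ee_rot: [0.009, 0.954, -0.005, 0.3]
force: [0.3, 0.2, 0.3]
gripper_width: 0.006
grip_force: 0.0
```

```bash
python3 - <<'E'
from h import *
p,r,o=cur(); print(p,r.as_matrix(),o["force"],o["joints"])
cv2.imwrite("pics/w1.png",cv2.convertScaleAbs(imaging.read_camera("wrist"),alpha=1.4))
np.savez("w1.npz",p=p,q=r.as_quat())
E
```

```text
[0.5928 0.1506 0.1851] [[-0.82    0.0192  0.572 ]
 [ 0.0137  0.9998 -0.0139]
 [-0.5721 -0.0036 -0.8202]] [0.2516 0.1735 0.287 ] [ 0.2663 -0.3468  2.118  -0.2318  0.7948 -1.1726]
```

View pics/w1.png

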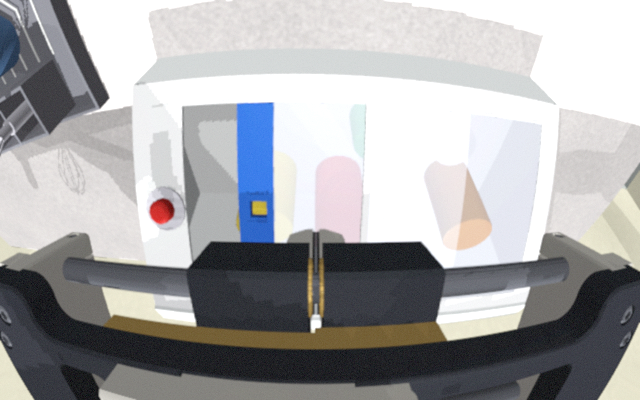

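The wrist view shows the bolt cap at (162,211), the keeper hole at (259,208) and the fixed-pane edge at col ~366. The tool is over bare pane. I'll cross-check these against the model.

```bash
cat >> h.py <<'E'
def wray(px,p,r):
    c=imaging.camera_params("wrist");K=c["mtx"];T=c["T_tool_cam"]
    d=np.array([px[0]-K[0,2],px[1]-K[1,2]]);th=np.linalg.norm(d)/K[0,0];d=d/np.linalg.norm(d)
    v=np.r_[np.sin(th)*d,np.cos(th)]
    return p+r.apply(T[:3,3]), r.apply(T[:3,:3]@v)
E
python3 - <<'E'
from h import *
q=np.load("cab.npy");n=W([0,0,q[2]],nn)
z=np.load("w1.npz");p=z["p"];r=R.from_quat(z["q"])
f0=W(q,np.array([-.01,0,.123]))
def hit(px,off):
    o,d=wray(px,p,r); t=(f0+off*n-o)@n/(d@n); X=o+d*t
    return X, R.from_euler('z',-q[2]).apply(X-[q[0],q[1],0])
for nm,px,off in(("bolt",(162,211),.0155),("hole",(259,208),-.0045),("stripL",(237.5,208),-.0045),("stripR",(273.5,208),-.0045),("paneedge",(365,170),0),("jamb",(183,150),0),("frontL",(134,85),0),("frontR",(555,103),0)): print(nm,*hit(px,off))
# 3-view bolt
o,d=wray((162,211),p,r)
def e(X):
    v=X-o; v=v-d*(v@d); return np.r_[proj("top",X)-[289.8,162.5],proj("side",X)-[353.9,160],v/.0006]
s=least_squares(e,[.62,.015,.135]);print(s.x,s.fun)
E
```

```text
bolt [0.6227 0.0239 0.135 ] [-0.0199 -0.1585  0.135 ]
hole [0.6375 0.1032 0.1197] [-0.0069 -0.0789  0.1197]
stripL [0.6372 0.0847 0.1198] [-0.0067 -0.0974  0.1198]
stripR [0.6377 0.1154 0.1197] [-0.0069 -0.0667  0.1197]
paneedge [0.6101 0.1896 0.1047] [-0.0362  0.0069  0.1047]
jamb [0.5925 0.0413 0.0946] [-0.0505 -0.1417  0.0946]
frontL [ 0.5425 -0.0057  0.0603] [-0.0995 -0.1898  0.0603]
frontR [0.5548 0.3812 0.063 ] [-0.0956  0.1973  0.063 ]
[0.6289 0.0193 0.13  ] [-1.0782  0.2282 -0.0465  1.113   0.1091 -0.1313  0.2467]
```

step_arm --steps "0 0 0.2 0 0 0 -1; 0 0 0.2 0 0 0 -1; 0 0 0.2 0 0 0 -1; 0 0 0.12 0 0 0 -1; 0 0 0 0 0 0 -1"

```text
time_s: 2.7
tool_pos: [0.6328, 0.1504, 0.1249]
ee_rot: [0.009, 0.954, -0.005, 0.298]
force: [-0.3, 0.2, -0.1]
gripper_width: 0.007
grip_force: 0.0
```

step_arm --steps "0 0 0.006 0 0 0 -1; 0 0 0 0 0 0 -1"

```text
time_s: 2.95
tool_pos: [0.6339, 0.1508, 0.1267]
ee_rot: [0.009, 0.954, -0.004, 0.3]
force: [-0.3, 0.2, 0.7]
gripper_width: 0.008
grip_force: 0.0
```

step_arm --steps "0 0 0.006 0 0 0 -1; 0 0 0 0 0 0 -1"

```text
time_s: 3.2
tool_pos: [0.6341, 0.1507, 0.1256]
ee_rot: [0.009, 0.954, -0.004, 0.299]
force: [-0.1, 0.2, -0.4]
gripper_width: 0.008
grip_force: 0.0
```

step_arm --steps "0 0 0.006 0 0 0 -1; 0 0 0 0 0 0 -1"

```text
time_s: 3.45
tool_pos: [0.6344, 0.1506, 0.1247]
ee_rot: [0.009, 0.954, -0.004, 0.299]
force: [-0.8, -0.2, -0.2]
gripper_width: 0.005
grip_force: 0.0
```

step_arm --steps "0 0 0.008 0 0 0 -1; 0 0 0 0 0 0 -1"

```text
time_s: 3.7
tool_pos: [0.6348, 0.1506, 0.124]
ee_rot: [0.009, 0.954, -0.005, 0.299]
force: [0.2, -0.2, -0.8]
gripper_width: 0.007
grip_force: 0.0
```

step_arm --steps "0 0 0.005 0 0 0 -1; 0 0 0 0 0 0 -1"

```text
time_s: 3.95
tool_pos: [0.6351, 0.1506, 0.1236]
ee_rot: [0.009, 0.954, -0.004, 0.299]
force: [-0.9, -0.1, 0.9]
gripper_width: 0.007
grip_force: 0.0
```

step_arm --steps "0 0 0.006 0 0 0 -1; 0 0 0 0 0 0 -1"

```text
time_s: 4.2
tool_pos: [0.6355, 0.1506, 0.1232]
ee_rot: [0.009, 0.954, -0.004, 0.299]
force: [0.1, 0.1, -0.4]
gripper_width: 0.004
grip_force: 0.0
```

step_arm --steps "0 0 0.005 0 0 0 -1; 0 0 0 0 0 0 -1"

```text
time_s: 4.45
tool_pos: [0.6357, 0.1506, 0.1227]
ee_rot: [0.009, 0.954, -0.004, 0.299]
force: [-0.8, -0.3, -0.0]
gripper_width: 0.002
grip_force: 0.0
```

step_arm --steps "0 0 0.007 0 0 0 -1; 0 0 0 0 0 0 -1"

```text
time_s: 4.7
tool_pos: [0.6361, 0.1506, 0.1221]
ee_rot: [0.009, 0.954, -0.004, 0.299]
force: [0.6, -0.2, -0.7]
gripper_width: 0.005
grip_force: 0.0
```

step_arm --steps "0 0 0.007 0 0 0 -1; 0 0 0 0 0 0 -1"

```text
time_s: 4.95
tool_pos: [0.6365, 0.1505, 0.1215]
ee_rot: [0.009, 0.954, -0.004, 0.299]
force: [-0.0, 0.3, -0.6]
gripper_width: 0.007
grip_force: 0.0
```

step_arm --steps "0 0 0.007 0 0 0 -1; 0 0 0 0 0 0 -1"

```text
time_s: 5.2
tool_pos: [0.6369, 0.1505, 0.121]
ee_rot: [0.009, 0.954, -0.004, 0.299]
force: [1.0, -0.1, -0.7]
gripper_width: 0.009
grip_force: 0.0
```

step_arm --steps "0 0 0.007 0 0 0 -1; 0 0 0 0 0 0 -1"

```text
time_s: 5.45
tool_pos: [0.6374, 0.1506, 0.1204]
ee_rot: [0.009, 0.954, -0.004, 0.299]
force: [0.3, -0.1, -0.8]
gripper_width: 0.006
grip_force: 0.0
```

step_arm --steps "0 0 0.007 0 0 0 -1; 0 0 0 0 0 0 -1"

```text
time_s: 5.7
tool_pos: [0.6377, 0.1505, 0.1198]
ee_rot: [0.009, 0.954, -0.004, 0.299]
force: [0.0, -0.6, -0.1]
gripper_width: 0.008
grip_force: 0.0
```

step_arm --steps "0 0 0.007 0 0 0 -1; 0 0 0 0 0 0 -1"

```text
time_s: 5.95
tool_pos: [0.6381, 0.1505, 0.1193]
ee_rot: [0.009, 0.954, -0.004, 0.299]
force: [-0.6, -0.0, 0.6]
gripper_width: 0.002
grip_force: 0.0
```

step_arm --steps "0 0 0.007 0 0 0 -1; 0 0 0 0 0 0 -1"

```text
time_s: 6.2
tool_pos: [0.6385, 0.1505, 0.1187]
ee_rot: [0.009, 0.954, -0.004, 0.299]
force: [-0.2, -1.0, 0.1]
gripper_width: 0.005
grip_force: 0.0
```

step_arm --steps "0 0 0.007 0 0 0 -1; 0 0 0 0 0 0 -1"

```text
time_s: 6.45
tool_pos: [0.6389, 0.1505, 0.1181]
ee_rot: [0.009, 0.954, -0.004, 0.299]
force: [-0.0, 1.1, 0.7]
gripper_width: 0.007
grip_force: 0.0
```

step_arm --steps "0 0 0.007 0 0 0 -1; 0 0 0 0 0 0 -1"

```text
time_s: 6.7
tool_pos: [0.6393, 0.1505, 0.1178]
ee_rot: [0.009, 0.954, -0.004, 0.299]
force: [-5.0, 0.2, 3.3]
gripper_width: 0.007
grip_force: 2.9
```

step_arm --steps "0 0 0.003 0 0 0 -1; 0 0 0 0 0 0 -1"

```text
time_s: 6.95
tool_pos: [0.6394, 0.1505, 0.1177]
ee_rot: [0.009, 0.954, -0.005, 0.299]
force: [-8.0, -1.0, 6.1]
gripper_width: 0.008
grip_force: 4.7
```

step_arm --steps "0 0 0.004 0 0 0 -1; 0 0 0 0 0 0 -1; 0 -0.03 0 0 0 0 -1; 0 -0.05 0 0 0 0 -1; 0 -0.05 0 0 0 0 -1"

```text
time_s: 7.58
tool_pos: [0.6392, 0.1385, 0.1175]
ee_rot: [0.009, 0.954, -0.004, 0.299]
force: [-11.4, 5.2, 9.3]
gripper_width: 0.004
grip_force: 7.1
```

step_arm --steps "0 -0.05 0 0 0 0 -1; 0 -0.05 0 0 0 0 -1; 0 -0.05 0 0 0 0 -1; 0 -0.05 0 0 0 0 -1"

```text
time_s: 8.07
tool_pos: [0.6385, 0.1184, 0.1174]
ee_rot: [0.009, 0.954, -0.004, 0.299]
force: [-14.8, 4.9, 11.0]
gripper_width: 0.002
grip_force: 8.8
```

step_arm --steps "0 -0.05 -0.001 0 0 0 -1; 0 -0.05 -0.001 0 0 0 -1; 0 -0.05 -0.001 0 0 0 -1; 0 -0.05 -0.001 0 0 0 -1"

```text
time_s: 8.57
tool_pos: [0.6377, 0.0984, 0.1175]
ee_rot: [0.009, 0.954, -0.004, 0.299]
force: [-14.3, 4.4, 9.3]
gripper_width: 0.009
grip_force: 8.0
```

```bash
python3 - <<'E'
from h import *
im=imaging.read_camera("top"); cv2.imwrite("pics/t2.png",im)
hsv=cv2.cvtColor(im,cv2.COLOR_BGR2HSV);m=cv2.inRange(hsv,(110,150,40),(130,255,255))[120:200,200:310]
ys,xs=np.nonzero(m);print(xs.size, xs.mean()+200,ys.mean()+120) if xs.size else 0
E
```

```text
169 277.63313609467457 156.62721893491124
```

step_arm --steps "0 -0.05 -0.001 0 0 0 -1; 0 -0.05 -0.001 0 0 0 -1; 0 -0.05 -0.001 0 0 0 -1; 0 -0.05 -0.001 0 0 0 -1"

```text
time_s: 9.12
tool_pos: [0.6369, 0.0783, 0.1175]
ee_rot: [0.009, 0.954, -0.004, 0.298]
force: [-15.0, 4.3, 7.9]
gripper_width: 0.006
grip_force: 7.5
```

step_arm --steps "0 -0.03 -0.0005 0 0 0 -1; 0 -0.03 -0.0005 0 0 0 -1; 0 0 0 0 0 0 -1"

```text
time_s: 9.5
tool_pos: [0.6367, 0.072, 0.1176]
ee_rot: [0.009, 0.954, -0.004, 0.298]
force: [-13.8, 2.9, 9.4]
gripper_width: 0.005
grip_force: 7.6
```

step_arm --steps "0 -0.03 -0.0005 0 0 0 -1; 0 0 0 0 0 0 -1"

```text
time_s: 9.75
tool_pos: [0.6366, 0.0691, 0.1175]
ee_rot: [0.009, 0.954, -0.004, 0.298]
force: [-14.3, 3.2, 8.3]
gripper_width: 0.005
grip_force: 7.6
```

step_arm --steps "0 -0.03 -0.0005 0 0 0 -1; 0 0 0 0 0 0 -1"

```text
time_s: 10.0
tool_pos: [0.6365, 0.0663, 0.1176]
ee_rot: [0.009, 0.954, -0.004, 0.298]
force: [-14.2, 3.5, 8.7]
gripper_width: 0.003
grip_force: 7.3
```

step_arm --steps "0 -0.03 0 0 0 0 -1; 0 0 0 0 0 0 -1"

```text
time_s: 10.25
tool_pos: [0.6372, 0.0636, 0.1185]
ee_rot: [0.009, 0.954, -0.004, 0.299]
force: [-8.2, 6.6, 7.1]
gripper_width: 0.004
grip_force: 5.2
```

```bash
python3 - <<'E'
from h import *
p,r,o=cur(); print(p,o["force"]); np.savez("w2.npz",p=p,q=r.as_quat())
im=imaging.read_camera("wrist")[60:360,100:500]; cv2.imwrite("pics/w2.png",cv2.resize(cv2.convertScaleAbs(im,alpha=1.4),None,fx=2,fy=2))
E
```

```text
[0.6372 0.0636 0.1185] [-8.1962  6.6097  7.0959]
```

View pics/w2.png

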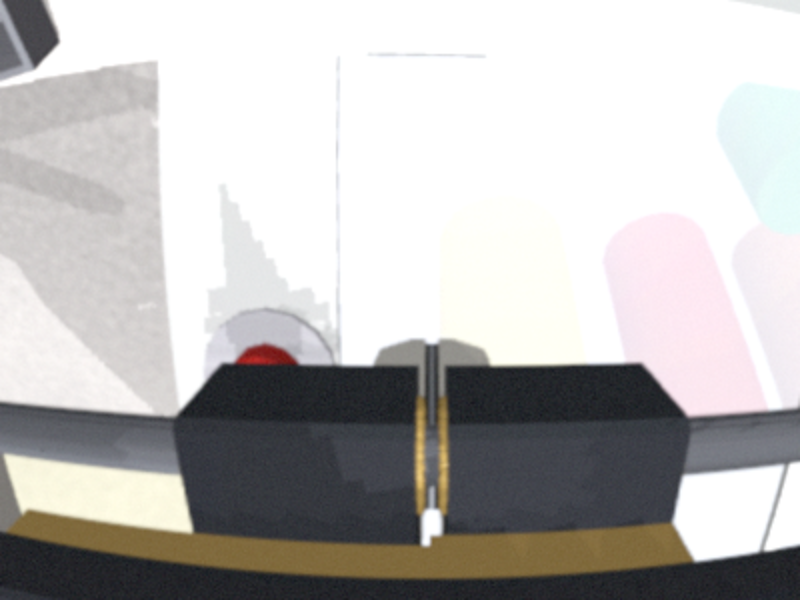

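The strip is fully under the jamb, the fingers are clear of it (375 against 338 in the crop), and the side force has risen, so the door is likely on its stop. I'll push once more with a little extra press to confirm.

step_arm --steps "0 0 0.003 0 0 0 -1; 0 -0.02 0 0 0 0 -1; 0 0 0 0 0 0 -1"

```text
time_s: 10.68
tool_pos: [0.6377, 0.0619, 0.1187]
ee_rot: [0.009, 0.954, -0.004, 0.3]
force: [-9.3, 8.0, 8.5]
gripper_width: 0.007
grip_force: 5.9
```

step_arm --steps "0 0 -0.05 0 0 0 -1; 0 0 -0.25 0 0 0 -1; 0 0 -0.35 0 0 0 -1; 0 0 -0.25 0 0 0 1; 0 0 0 0 0 0 1"

```text
time_s: 11.3
tool_pos: [0.5871, 0.0617, 0.1945]
ee_rot: [0.009, 0.953, -0.004, 0.302]
force: [0.8, 0.1, 0.8]
gripper_width: 0.171
grip_force: 0.0
```

step_arm --steps "0 0 0 0 0 0 1; 0 0 0 0 0 0 1; 0 0 0 0 0 0 1"

```text
time_s: 11.68
tool_pos: [0.5859, 0.0616, 0.1904]
ee_rot: [0.009, 0.954, -0.005, 0.298]
force: [-0.3, -1.0, -0.4]
gripper_width: 0.494
grip_force: 0.0
```

```bash
python3 - <<'E'
from h import *
p,r,o=cur(); print(p,r.as_quat(),o["force"],o["gripper_width"]); np.savez("w3.npz",p=p,q=r.as_quat())
im=imaging.read_camera("wrist"); cv2.imwrite("pics/w3raw.png",im);cv2.imwrite("pics/w3.png",cv2.resize(cv2.convertScaleAbs(im[60:360,100:500],alpha=.9),None,fx=2,fy=2))
hsv=cv2.cvtColor(im,cv2.COLOR_BGR2HSV);m=cv2.inRange(hsv,(0,150,60),(8,255,255))
k,l,st,ce=cv2.connectedComponentsWithStats(m);print([(st[i].tolist(),ce[i]) for i in range(1,k) if st[i][4]>40])
E
```

```text
[0.5859 0.0616 0.1904] [ 0.009   0.9544 -0.0045  0.2983] [-0.2594 -1.0165 -0.4009] 0.49362758721789546
[([251, 200, 24, 25, 454], array([262.7291, 211.6586]))]
```

View pics/w3.png

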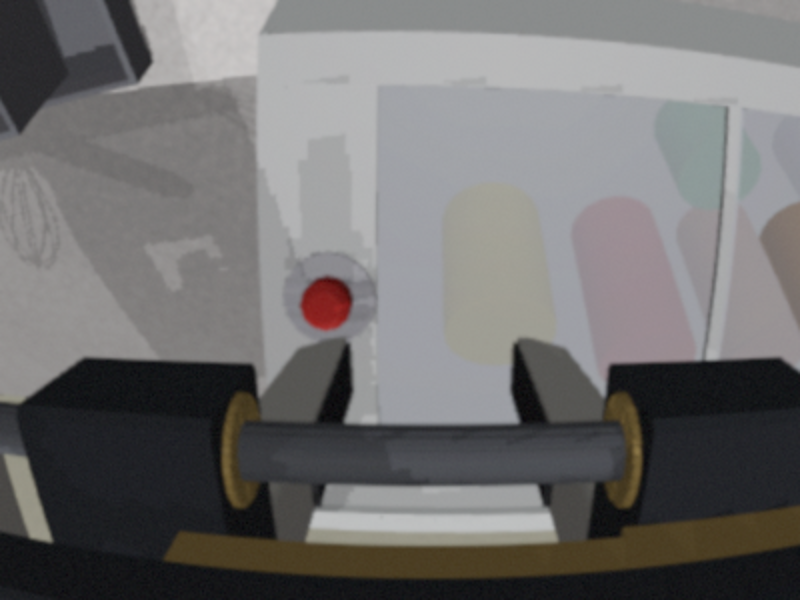

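```bash
python3 - <<'E'
from h import *
z=np.load("w3.npz");p=z["p"];r=R.from_quat(z["q"])
n=R.from_euler('z',-.033).apply(nn);n/=np.linalg.norm(n)
f=np.array([.637,.0655,.1178])+.0002*n
for off in(.0205,):
    o,d=wray((262.7,211.7),p,r);B=o+d*((f+off*n-o)@n/(d@n));print("bolt top",B+.0005*n,n)
print("top/side err",proj("top",B)-[289.8,162.5],proj("side",B)-[353.9,160])
np.savez("bolt.npz",B=B+.0005*n,n=n)
# approach muddler, first up/down-oriented pose
M=np.array([.5560,-.3070])
p1,r1=plan(p,r,np.array([*M,.27]),down(.06),15,1)
E
```

```text
bolt top [0.6232 0.0195 0.1351] [-0.5736  0.0189  0.8189]
top/side err [-1.2611  2.0628] [-2.0456 -0.3098]
-0.017 -0.246 -0.052 -0.0003 0.0064 -0.0008 1; -0.014 -0.246 -0.053 -0.0003 0.0064 -0.0008 1; -0.011 -0.246 -0.054 -0.0003 0.0064 -0.0008 1; -0.007 -0.246 -0.054 -0.0003 0.0064 -0.0008 1; -0.004 -0.246 -0.055 -0.0003 0.0064 -0.0008 1; -0 -0.246 -0.056 -0.0003 0.0064 -0.0008 1; 0.003 -0.246 -0.056 -0.0003 0.0064 -0.0008 1; 0.006 -0.246 -0.056 -0.0003 0.0064 -0.0008 1; 0.01 -0.246 -0.056 -0.0003 0.0064 -0.0008 1; 0.014 -0.246 -0.056 -0.0003 0.0064 -0.0008 1; 0.017 -0.245 -0.056 -0.0003 0.0064 -0.0008 1; 0.02 -0.245 -0.056 -0.0003 0.0064 -0.0008 1; 0.024 -0.245 -0.056 -0.0003 0.0064 -0.0008 1; 0.028 -0.245 -0.055 -0.0003 0.0064 -0.0008 1; 0.031 -0.244 -0.054 -0.0003 0.0064 -0.0008 1
end [ 0.556 -0.307  0.27 ] deg/row 2.333618791089419 mm/row 25.221594249636702
```

```bash
python3 - <<'E'
from h import *
p,r,o=cur()
plan(p,r,np.array([.556,-.307,.32]),down(.06),15,1)
E
```

```text
-0.036 -0.246 -0.079 -0.0003 0.0064 -0.0008 1; -0.032 -0.246 -0.081 -0.0003 0.0064 -0.0008 1; -0.027 -0.247 -0.082 -0.0003 0.0064 -0.0008 1; -0.023 -0.246 -0.084 -0.0003 0.0064 -0.0008 1; -0.018 -0.246 -0.085 -0.0003 0.0064 -0.0008 1; -0.013 -0.246 -0.086 -0.0003 0.0064 -0.0008 1; -0.009 -0.246 -0.087 -0.0003 0.0064 -0.0008 1; -0.004 -0.246 -0.088 -0.0003 0.0064 -0.0008 1; 0.001 -0.246 -0.088 -0.0003 0.0064 -0.0008 1; 0.005 -0.246 -0.089 -0.0003 0.0064 -0.0008 1; 0.01 -0.246 -0.089 -0.0003 0.0064 -0.0008 1; 0.015 -0.245 -0.089 -0.0003 0.0064 -0.0008 1; 0.02 -0.245 -0.088 -0.0003 0.0064 -0.0008 1; 0.025 -0.245 -0.088 -0.0003 0.0064 -0.0008 1; 0.03 -0.245 -0.087 -0.0003 0.0064 -0.0008 1
end [ 0.556 -0.307  0.32 ] deg/row 2.334599171566754 mm/row 26.126237480997446
```

step_arm --steps "-0.036 -0.246 -0.079 -0.0003 0.0064 -0.0008 1; -0.032 -0.246 -0.081 -0.0003 0.0064 -0.0008 1; -0.027 -0.247 -0.082 -0.0003 0.0064 -0.0008 1; -0.023 -0.246 -0.084 -0.0003 0.0064 -0.0008 1; -0.018 -0.246 -0.085 -0.0003 0.0064 -0.0008 1"

```text
time_s: 12.35
tool_pos: [0.576, -0.0619, 0.2348]
ee_rot: [-0.004, 0.98, -0.003, 0.201]
force: [-0.0, -0.7, 0.4]
gripper_width: 0.994
grip_force: 0.0
```

step_arm --steps "-0.013 -0.246 -0.086 -0.0003 0.0064 -0.0008 1; -0.009 -0.246 -0.087 -0.0003 0.0064 -0.0008 1; -0.004 -0.246 -0.088 -0.0003 0.0064 -0.0008 1; 0.001 -0.246 -0.088 -0.0003 0.0064 -0.0008 1; 0.005 -0.246 -0.089 -0.0003 0.0064 -0.0008 1"

```text
time_s: 12.98
tool_pos: [0.566, -0.1849, 0.2777]
ee_rot: [-0.017, 0.995, -0.001, 0.102]
force: [-0.5, -0.2, 1.2]
gripper_width: 1.003
grip_force: 0.0
```

step_arm --steps "0.01 -0.246 -0.089 -0.0003 0.0064 -0.0008 1; 0.015 -0.245 -0.089 -0.0003 0.0064 -0.0008 1; 0.02 -0.245 -0.088 -0.0003 0.0064 -0.0008 1; 0.025 -0.245 -0.088 -0.0003 0.0064 -0.0008 1; 0.03 -0.245 -0.087 -0.0003 0.0064 -0.0008 1"

```text
time_s: 13.6
tool_pos: [0.5561, -0.3079, 0.3206]
ee_rot: [-0.03, 1.0, 0.001, 0.001]
force: [1.1, 0.2, 0.9]
gripper_width: 0.996
grip_force: 0.0
```

step_arm --steps "0 0 0 0 0 0 1; 0 0 0 0 0 0 1"

```text
time_s: 13.85
tool_pos: [0.5562, -0.3065, 0.3201]
ee_rot: [-0.03, 1.0, 0.001, 0.002]
force: [0.2, 0.7, -0.3]
gripper_width: 0.997
grip_force: 0.0
```

```bash
python3 - <<'E'
from h import *
p,r,o=cur(); print(p,r.as_quat(),o["force"],o["gripper_width"],o["joints"]); np.savez("w4.npz",p=p,q=r.as_quat())
im=imaging.read_camera("wrist"); cv2.imwrite("pics/w4.png",cv2.convertScaleAbs(im,alpha=1.3))
E
```

```text
[ 0.5562 -0.3065  0.3201] [-0.0297  0.9996  0.0011  0.002 ] [ 0.158   0.7394 -0.3356] 0.9970892295970886 [-0.5869  0.206   1.2212  0.0042  1.7122 -2.2164]
```

View pics/w4.png

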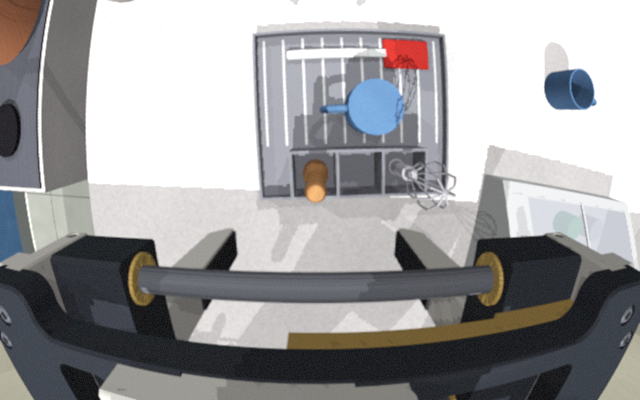

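```bash
python3 - <<'E'
from h import *
z=np.load("w4.npz");p=z["p"];r=R.from_quat(z["q"])
def at(px,zz):
    o,d=wray(px,p,r); return o+d*(zz-o[2])/d[2]
print("mud top",at((314,192),.169))
for px in((292,150),(428,148),(293,197),(385,151),(384,194),(338,151),(338,196)): print(px,at(px,.066))
plan(p,r,np.array([*at((314,192),.169)[:2],.122]),down(.06),5,1)
E
```

```text
mud top [ 0.5589 -0.3072  0.169 ]
(292, 150) [ 0.5247 -0.3393  0.066 ]
(428, 148) [ 0.5075 -0.1493  0.066 ]
(293, 197) [ 0.59   -0.3349  0.066 ]
(385, 151) [ 0.5175 -0.2121  0.066 ]
(384, 194) [ 0.578  -0.2075  0.066 ]
(338, 151) [ 0.5224 -0.277   0.066 ]
(338, 196) [ 0.5849 -0.2725  0.066 ]
-0.004 -0.002 0.396 0.0001 0.0001 -0 1; -0.004 -0.002 0.396 0.0001 0.0001 -0 1; -0.004 -0.002 0.396 0.0001 0.0001 -0 1; -0.005 -0.002 0.397 0.0001 0.0001 -0 1; -0.004 -0.002 0.396 0.0001 0.0001 -0 1
end [ 0.5589 -0.3072  0.122 ] deg/row 0.05340384403255032 mm/row 39.63081403271312
```

step_arm --steps "-0.004 0 0.4 0 0 0 1; -0.004 0 0.4 0 0 0 1; -0.004 0 0.4 0 0 0 1; -0.004 0 0.4 0 0 0 1; -0.002 0 0.38 0 0 0 1"

```text
time_s: 14.52
tool_pos: [0.5584, -0.3054, 0.1217]
ee_rot: [-0.03, 1.0, 0.001, 0.002]
force: [-1.3, 0.3, -0.1]
gripper_width: 1.003
grip_force: 0.0
```

step_arm --steps "0 0 0 0 0 0 -1; 0 0 0 0 0 0 -1; 0 0 0 0 0 0 -1; 0 0 0 0 0 0 -1; 0 0 0 0 0 0 -1" --force 55

```text
time_s: 15.15
tool_pos: [0.559, -0.3069, 0.1239]
ee_rot: [-0.03, 1.0, 0.0, 0.003]
force: [-0.5, -0.5, 0.3]
gripper_width: 0.512
grip_force: 0.0
```

step_arm --steps "0 0 0 0 0 0 -1; 0 0 0 0 0 0 -1; 0 0 0 0 0 0 -1"

```text
time_s: 15.52
tool_pos: [0.5586, -0.3066, 0.123]
ee_rot: [-0.03, 1.0, 0.001, 0.002]
force: [-0.9, 0.6, -0.2]
gripper_width: 0.251
grip_force: 55.0
```

```bash
python3 - <<'E'
from h import *
p,r,o=cur()
b=np.load("bolt.npz");n=b["n"];B=np.array([.6245,.0188,.1351]);np.savez("bolt.npz",B=B,n=n)
y=np.cross(-n,[np.cos(-.033),np.sin(-.033),0]);y/=np.linalg.norm(y);y*=np.sign(y[1])
rt=R.from_matrix(np.c_[np.cross(y,-n),y,-n])
print(np.degrees((down(-.033,np.radians(35)).inv()*rt).magnitude()))
p=np.array([.5588,-.3066,.3830])
p1,r1=plan(p,r,B+n*(.117+.09),rt,15,-1)
E
```

```text
0.024873279541356697
0.022 0.221 0.052 0.0003 -0.0064 0.0009 -1; 0.026 0.221 0.051 0.0003 -0.0064 0.0009 -1; 0.029 0.221 0.05 0.0003 -0.0064 0.0009 -1; 0.032 0.221 0.048 0.0003 -0.0064 0.0009 -1; 0.036 0.221 0.046 0.0003 -0.0064 0.0009 -1; 0.039 0.221 0.044 0.0003 -0.0064 0.0009 -1; 0.041 0.221 0.042 0.0003 -0.0064 0.0009 -1; 0.044 0.22 0.04 0.0003 -0.0064 0.0009 -1; 0.047 0.22 0.038 0.0003 -0.0064 0.0009 -1; 0.05 0.22 0.035 0.0003 -0.0064 0.0009 -1; 0.053 0.22 0.033 0.0003 -0.0064 0.0009 -1; 0.055 0.22 0.03 0.0003 -0.0064 0.0009 -1; 0.058 0.219 0.028 0.0003 -0.0064 0.0009 -1; 0.06 0.219 0.025 0.0003 -0.0064 0.0009 -1; 0.061 0.219 0.022 0.0003 -0.0064 0.0009 -1
end [0.5058 0.0227 0.3046] deg/row 2.344938438159299 mm/row 22.843354363592773
```

step_arm --steps "0 0 -0.3 0 0 0 -1; 0 0 -0.6 0 0 0 -1; 0 0 -0.6 0 0 0 -1; 0 0 -0.6 0 0 0 -1; 0 0 -0.5 0 0 0 -1"

```text
time_s: 16.15
tool_pos: [0.5575, -0.3069, 0.3856]
ee_rot: [-0.03, 1.0, 0.0, 0.003]
force: [0.8, 0.1, -1.5]
gripper_width: 0.25
grip_force: 55.0
```

step_arm --steps "0.022 0.221 0.052 0.0003 -0.0064 0.0009 -1; 0.026 0.221 0.051 0.0003 -0.0064 0.0009 -1; 0.029 0.221 0.05 0.0003 -0.0064 0.0009 -1; 0.032 0.221 0.048 0.0003 -0.0064 0.0009 -1; 0.036 0.221 0.046 0.0003 -0.0064 0.0009 -1"

```text
time_s: 16.77
tool_pos: [0.5395, -0.1964, 0.3563]
ee_rot: [-0.015, 0.995, -0.001, 0.103]
force: [0.5, 0.2, -1.4]
gripper_width: 0.244
grip_force: 55.0
```

step_arm --steps "0.039 0.221 0.044 0.0003 -0.0064 0.0009 -1; 0.041 0.221 0.042 0.0003 -0.0064 0.0009 -1; 0.044 0.22 0.04 0.0003 -0.0064 0.0009 -1; 0.047 0.22 0.038 0.0003 -0.0064 0.0009 -1; 0.05 0.22 0.035 0.0003 -0.0064 0.0009 -1"

```text
time_s: 17.4
tool_pos: [0.5217, -0.0867, 0.3301]
ee_rot: [-0.001, 0.979, -0.003, 0.202]
force: [0.1, -0.0, -2.3]
gripper_width: 0.247
grip_force: 55.0
```

step_arm --steps "0.053 0.22 0.033 0.0003 -0.0064 0.0009 -1; 0.055 0.22 0.03 0.0003 -0.0064 0.0009 -1; 0.058 0.219 0.028 0.0003 -0.0064 0.0009 -1; 0.06 0.219 0.025 0.0003 -0.0064 0.0009 -1; 0.061 0.219 0.022 0.0003 -0.0064 0.0009 -1"

```text
time_s: 18.02
tool_pos: [0.504, 0.0229, 0.3038]
ee_rot: [0.014, 0.954, -0.004, 0.299]
force: [0.3, -0.2, -2.4]
gripper_width: 0.245
grip_force: 55.0
```

step_arm --steps "0 0 0.2 0 0 0 -1; 0 0 0.2 0 0 0 -1; 0 0 0.2 0 0 0 -1; 0 0 0 0 0 0 -1; 0 0 0 0 0 0 -1"

```text
time_s: 18.65
tool_pos: [0.5386, 0.0213, 0.2557]
ee_rot: [0.014, 0.954, -0.004, 0.299]
force: [0.6, -0.6, -1.8]
gripper_width: 0.254
grip_force: 55.0
```

```bash
python3 - <<'E'
from h import *
p,r,o=cur(); b=np.load("bolt.npz");n=b["n"];B=b["B"]
print(p,o["force"],"angle",np.degrees(np.arccos(-r.as_matrix()[:,2]@n)))
e=p+r.apply([0,0,.117])-B; print("foot gap along n",e@n,"lateral tool",r.inv().apply(e))
ims=imaging.read_camera("side"); imt=imaging.read_camera("top");imw=imaging.read_camera("wrist")
c=lambda im,x,y,w,h,k:cv2.resize(im[y:y+h,x:x+w],None,fx=k,fy=k,interpolation=cv2.INTER_CUBIC)
a=np.hstack([c(ims,290,80,133,100,3),c(imt,220,90,133,100,3)]);b=c(imw,120,80,400,150,2)[:, :798]
cv2.imwrite("pics/m5.png",np.vstack([a,b]))
E
```

```text
[0.5386 0.0213 0.2557] [ 0.5726 -0.5733 -1.8495] angle 0.24242559851695128
foot gap along n 0.031135830798311993 lateral tool [ 0.0017  0.     -0.0311]
```

View pics/m5.png

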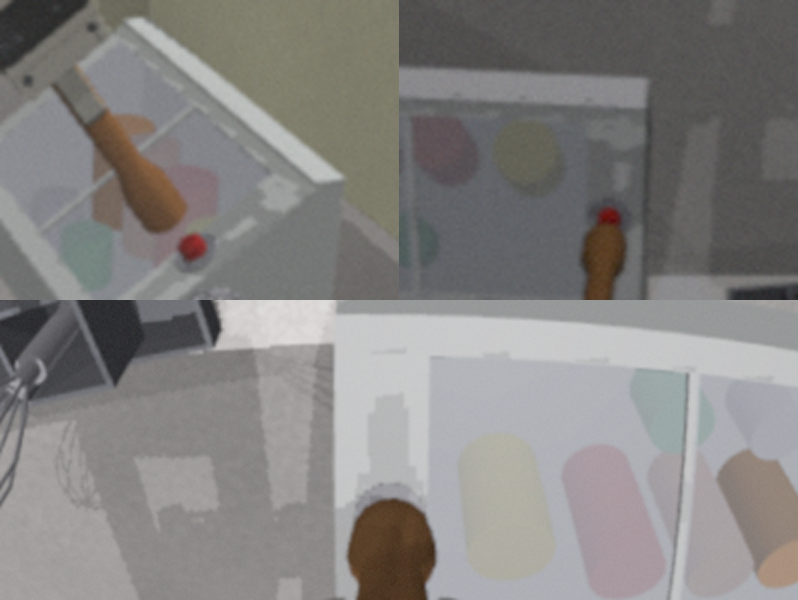

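step_arm --steps "0 0 0.12 0 0 0 -1; 0 0 0.1 0 0 0 -1; 0 0 0 0 0 0 -1; 0 0 0 0 0 0 -1"

```text
time_s: 19.3
tool_pos: [0.5513, 0.021, 0.237]
ee_rot: [0.014, 0.954, -0.004, 0.299]
force: [-0.8, -0.0, -1.8]
gripper_width: 0.249
grip_force: 55.0
```

step_arm --steps "0 0 0.02 0 0 0 -1; 0 0 0 0 0 0 -1"

```text
time_s: 19.55
tool_pos: [0.5526, 0.021, 0.2358]
ee_rot: [0.014, 0.954, -0.004, 0.299]
force: [0.4, 0.6, -2.5]
gripper_width: 0.245
grip_force: 55.0
```

step_arm --steps "0 0 0.02 0 0 0 -1; 0 0 0 0 0 0 -1"

```text
time_s: 19.8
tool_pos: [0.5536, 0.0209, 0.2339]
ee_rot: [0.014, 0.954, -0.004, 0.299]
force: [0.2, 0.6, -1.7]
gripper_width: 0.247
grip_force: 55.0
```

step_arm --steps "0 0 0.015 0 0 0 -1; 0 0 0 0 0 0 -1"

```text
time_s: 20.05
tool_pos: [0.5545, 0.0209, 0.2327]
ee_rot: [0.014, 0.954, -0.004, 0.299]
force: [0.0, 0.0, -1.5]
gripper_width: 0.246
grip_force: 55.0
```

step_arm --steps "0 0 0.015 0 0 0 -1; 0 0 0 0 0 0 -1"

```text
time_s: 20.3
tool_pos: [0.5553, 0.0209, 0.2314]
ee_rot: [0.014, 0.954, -0.004, 0.299]
force: [-0.2, 0.2, -1.5]
gripper_width: 0.245
grip_force: 55.0
```

step_arm --steps "0 0 0.01 0 0 0 -1; 0 0 0 0 0 0 -1"

```text
time_s: 20.55
tool_pos: [0.556, 0.0208, 0.2312]
ee_rot: [0.014, 0.954, -0.004, 0.299]
force: [-4.3, -0.6, 1.4]
gripper_width: 0.248
grip_force: 55.0
```

step_arm --steps "0 0 0.01 0 0 0 -1; 0 0 0 0 0 0 -1"

```text
time_s: 20.8
tool_pos: [0.5568, 0.0209, 0.2315]
ee_rot: [0.014, 0.954, -0.005, 0.3]
force: [-12.0, 0.5, 8.4]
gripper_width: 0.245
grip_force: 55.0
```

step_arm --steps "0 0 0 0 0 0 -1"

```text
time_s: 20.92
tool_pos: [0.5567, 0.0209, 0.2314]
ee_rot: [0.013, 0.954, -0.005, 0.3]
force: [-12.2, 1.5, 8.9]
gripper_width: 0.251
grip_force: 55.0
```

```bash
python3 - <<'E'
from h import *
p,r,o=cur(); b=np.load("bolt.npz");n=b["n"];B=b["B"]
print(p,o["force"],o["torque"],"angle",np.degrees(np.arccos(-r.as_matrix()[:,2]@n)))
e=p+r.apply([0,0,.117])-B; print("foot gap along n",e@n,"lateral tool",r.inv().apply(e))
ims=imaging.read_camera("side"); imt=imaging.read_camera("top");imw=imaging.read_camera("wrist")
c=lambda im,x,y,w,h,k:cv2.resize(im[y:y+h,x:x+w],None,fx=k,fy=k,interpolation=cv2.INTER_CUBIC)
a=np.hstack([c(ims,315,110,80,60,5),c(imt,250,120,80,60,5)]);b=c(imw,120,80,400,150,2)
cv2.imwrite("pics/m6.png",np.vstack([a,b]))
E
```

```text
[0.5567 0.0209 0.2314] [-12.2      1.4593   8.9005] [ 0.0469  1.6044 -0.0279] angle 0.17510490484865768
foot gap along n 0.0008065231794087944 lateral tool [ 0.0005  0.0001 -0.0008]
```

View pics/m6.png

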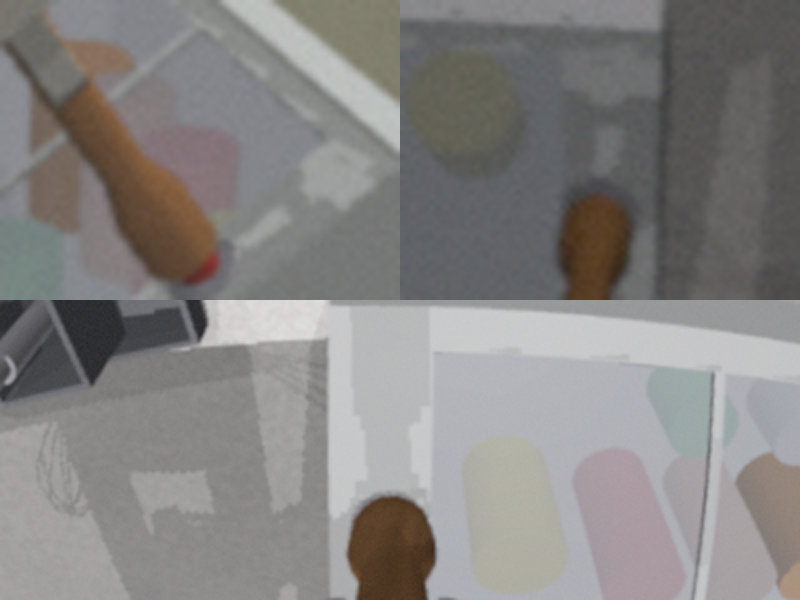

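Contact is on the cap, square to it (0.2°) and centred. Next I back off 12 mm, strike and retract.

step_arm --steps "0 0 -0.06 0 0 0 -1; 0 0 -0.06 0 0 0 -1; 0 0 0 0 0 0 -1; 0 0 0 0 0 0 -1"

```text
time_s: 21.58
tool_pos: [0.5496, 0.021, 0.2397]
ee_rot: [0.014, 0.954, -0.004, 0.299]
force: [0.0, 0.5, -1.9]
gripper_width: 0.249
grip_force: 55.0
```

step_arm --steps "0 0 0.24 0 0 0 -1; 0 0 0 0 0 0 -1"

```text
time_s: 21.82
tool_pos: [0.5639, 0.0206, 0.2203]
ee_rot: [0.014, 0.954, -0.004, 0.3]
force: [-7.1, 0.5, 6.4]
gripper_width: 0.249
grip_force: 55.0
```

step_arm --steps "0 0 -0.2 0 0 0 -1; 0 0 -0.3 0 0 0 -1; 0 0 -0.3 0 0 0 -1; 0 0 0 0 0 0 -1"

```text
time_s: 22.32
tool_pos: [0.5185, 0.0219, 0.2888]
ee_rot: [0.014, 0.953, -0.005, 0.302]
force: [-0.3, -0.0, -1.5]
gripper_width: 0.249
grip_force: 55.0
```

```bash
python3 - <<'E'
from h import *
p,r,o=cur(); print(p,o["force"]); np.savez("w7.npz",p=p,q=r.as_quat())
imt=imaging.read_camera("top"); ims=imaging.read_camera("side")
for nm,im in(("t",imt),("s",ims)):
    hsv=cv2.cvtColor(im,cv2.COLOR_BGR2HSV); m=cv2.inRange(hsv,(0,130,50),(7,255,255))
    k,l,st,ce=cv2.connectedComponentsWithStats(m);print(nm,[(st[i].tolist(),ce[i].round(1).tolist()) for i in range(1,k) if st[i][4]>8])
c=lambda im,x,y,w,h,k:cv2.resize(im[y:y+h,x:x+w],None,fx=k,fy=k,interpolation=cv2.INTER_CUBIC)
o0=cv2.imread("pics/side0.png")
cv2.imwrite("pics/m7.png",np.vstack([np.hstack([c(ims,315,120,80,60,5),c(imt,250,120,80,60,5)]),np.hstack([c(o0,315,120,80,60,5),c(cv2.imread("pics/top0.png"),250,120,80,60,5)])]))
E
```

```text
[0.5185 0.0219 0.2888] [-0.27   -0.0356 -1.475 ]
t [([287, 160, 6, 5, 20], [289.6, 161.7]), ([346, 253, 26, 19, 324], [358.6, 262.5]), ([48, 358, 13, 11, 68], [53.4, 362.8])]
s [([103, 91, 9, 12, 80], [106.7, 96.4]), ([352, 161, 6, 5, 22], [354.6, 163.1]), ([260, 265, 32, 27, 416], [273.9, 277.2])]
```

View pics/m7.png

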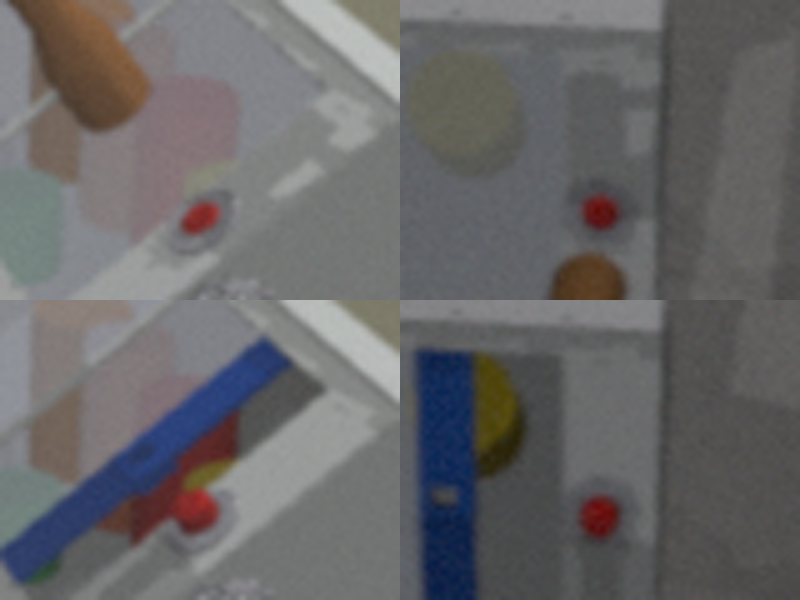

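The bolt now sits low and centred in its collar with the muddler off it, so it has caught. I'll return the muddler next.

```bash
python3 - <<'E'
from h import *
p,r,o=cur()
plan(p,r,np.array([.5585,-.3066,.383]),R.from_quat([-.0297,.9996,.0011,.002]),15,-1)
E
```

```text
-0.065 -0.218 -0.034 -0.0003 0.0064 -0.0009 -1; -0.062 -0.218 -0.037 -0.0003 0.0064 -0.0009 -1; -0.059 -0.219 -0.04 -0.0003 0.0064 -0.0009 -1; -0.056 -0.219 -0.043 -0.0003 0.0064 -0.0009 -1; -0.053 -0.219 -0.046 -0.0003 0.0064 -0.0009 -1; -0.05 -0.219 -0.048 -0.0003 0.0064 -0.0009 -1; -0.047 -0.22 -0.05 -0.0003 0.0064 -0.0009 -1; -0.043 -0.22 -0.053 -0.0003 0.0064 -0.0009 -1; -0.04 -0.22 -0.055 -0.0003 0.0064 -0.0009 -1; -0.037 -0.22 -0.057 -0.0003 0.0064 -0.0009 -1; -0.033 -0.22 -0.059 -0.0003 0.0064 -0.0009 -1; -0.029 -0.22 -0.06 -0.0003 0.0064 -0.0009 -1; -0.026 -0.22 -0.062 -0.0003 0.0064 -0.0009 -1; -0.022 -0.22 -0.063 -0.0003 0.0064 -0.0009 -1; -0.018 -0.221 -0.064 -0.0003 0.0064 -0.0009 -1
end [ 0.5585 -0.3066  0.383 ] deg/row 2.3307369672489022 mm/row 23.011863430054383
```

step_arm --steps "-0.065 -0.218 -0.034 -0.0003 0.0064 -0.0009 -1; -0.062 -0.218 -0.037 -0.0003 0.0064 -0.0009 -1; -0.059 -0.219 -0.04 -0.0003 0.0064 -0.0009 -1; -0.056 -0.219 -0.043 -0.0003 0.0064 -0.0009 -1; -0.053 -0.219 -0.046 -0.0003 0.0064 -0.0009 -1"

```text
time_s: 23.05
tool_pos: [0.5313, -0.0884, 0.316]
ee_rot: [-0.001, 0.98, -0.002, 0.2]
force: [-0.3, 0.3, -1.2]
gripper_width: 0.244
grip_force: 55.0
```

step_arm --steps "-0.05 -0.219 -0.048 -0.0003 0.0064 -0.0009 -1; -0.047 -0.22 -0.05 -0.0003 0.0064 -0.0009 -1; -0.043 -0.22 -0.053 -0.0003 0.0064 -0.0009 -1; -0.04 -0.22 -0.055 -0.0003 0.0064 -0.0009 -1; -0.037 -0.22 -0.057 -0.0003 0.0064 -0.0009 -1"

```text
time_s: 23.68
tool_pos: [0.5451, -0.198, 0.3484]
ee_rot: [-0.015, 0.995, -0.0, 0.101]
force: [0.4, -0.2, -1.3]
gripper_width: 0.247
grip_force: 55.0
```

step_arm --steps "-0.033 -0.22 -0.059 -0.0003 0.0064 -0.0009 -1; -0.029 -0.22 -0.06 -0.0003 0.0064 -0.0009 -1; -0.026 -0.22 -0.062 -0.0003 0.0064 -0.0009 -1; -0.022 -0.22 -0.063 -0.0003 0.0064 -0.0009 -1; -0.018 -0.221 -0.064 -0.0003 0.0064 -0.0009 -1"

```text
time_s: 24.3
tool_pos: [0.5588, -0.3076, 0.3807]
ee_rot: [-0.03, 1.0, 0.001, 0.0]
force: [0.7, 0.1, -1.4]
gripper_width: 0.247
grip_force: 55.0
```

step_arm --steps "0 0 0 0 0 0 -1; 0 0 0 0 0 0 -1"

```text
time_s: 24.55
tool_pos: [0.5585, -0.3062, 0.3816]
ee_rot: [-0.03, 1.0, 0.001, 0.002]
force: [-0.5, 0.7, -1.3]
gripper_width: 0.248
grip_force: 55.0
```

```bash
python3 - <<'E'
from h import *
p,r,o=cur(); print(p,o["force"],r.as_matrix()[:,2])
plan(p,r,np.array([.5575,-.3068,.14]),R.from_quat([-.0297,.9996,.0011,.002]),5,-1)
E
```

```text
[ 0.5585 -0.3062  0.3816] [-0.5017  0.746  -1.342 ] [ 0.0031  0.0029 -1.    ]
0.004 -0.002 0.483 0 -0 0 -1; 0.004 -0.003 0.483 0 -0 0 -1; 0.004 -0.002 0.483 0 -0 0 -1; 0.003 -0.003 0.483 0 -0 0 -1; 0.004 -0.002 0.484 0 -0 0 -1
end [ 0.5575 -0.3068  0.14  ] deg/row 0.012113579974215048 mm/row 48.318240594749305
```

step_arm --steps "0.004 0 0.48 0 0 0 -1; 0.004 0 0.48 0 0 0 -1; 0.004 0 0.48 0 0 0 -1; 0.004 0 0.48 0 0 0 -1; 0 0 0.4 0 0 0 -1"

```text
time_s: 25.18
tool_pos: [0.5569, -0.3049, 0.1492]
ee_rot: [-0.03, 1.0, 0.001, 0.002]
force: [0.2, -0.6, -1.4]
gripper_width: 0.249
grip_force: 55.0
```

step_arm --steps "0 0 0.1 0 0 0 -1; 0 0 0.08 0 0 0 -1; 0 0 0.05 0 0 0 -1; 0 0 0 0 0 0 -1"

```text
time_s: 25.68
tool_pos: [0.5584, -0.3067, 0.1298]
ee_rot: [-0.03, 1.0, 0.0, 0.003]
force: [0.1, -0.4, -1.7]
gripper_width: 0.248
grip_force: 55.0
```

step_arm --steps "0 0 0.02 0 0 0 -1; 0 0 0.02 0 0 0 -1; 0 0 0 0 0 0 -1"

```text
time_s: 26.05
tool_pos: [0.5577, -0.3063, 0.1245]
ee_rot: [-0.03, 1.0, 0.001, 0.002]
force: [0.2, 0.2, -1.0]
gripper_width: 0.251
grip_force: 55.0
```

step_arm --steps "0 0 0.015 0 0 0 -1; 0 0 0 0 0 0 -1"

```text
time_s: 26.3
tool_pos: [0.5577, -0.3062, 0.1229]
ee_rot: [-0.03, 1.0, 0.001, 0.002]
force: [0.1, -0.2, -1.8]
gripper_width: 0.247
grip_force: 55.0
```

step_arm --steps "0 0 0.01 0 0 0 -1; 0 0 0 0 0 0 -1"

```text
time_s: 26.55
tool_pos: [0.5578, -0.3062, 0.122]
ee_rot: [-0.03, 1.0, 0.001, 0.002]
force: [-0.5, 0.8, -1.9]
gripper_width: 0.248
grip_force: 55.0
```

step_arm --steps "0 0 0.01 0 0 0 -1; 0 0 0 0 0 0 -1"

```text
time_s: 26.8
tool_pos: [0.5582, -0.3064, 0.1219]
ee_rot: [-0.03, 1.0, 0.0, 0.003]
force: [-1.1, 0.1, 3.9]
gripper_width: 0.248
grip_force: 55.0
```

Foot on the floor. Release, rise and clear.

step_arm --steps "0 0 0 0 0 0 1; 0 0 0 0 0 0 1; 0 0 0 0 0 0 1; 0 0 0 0 0 0 1; 0 0 0 0 0 0 1" --force 20

```text
time_s: 27.42
tool_pos: [0.5578, -0.3063, 0.121]
ee_rot: [-0.03, 1.0, 0.001, 0.002]
force: [0.1, -0.2, -0.3]
gripper_width: 0.737
grip_force: 0.0
```

step_arm --steps "0 0 0 0 0 0 1; 0 0 0 0 0 0 1; 0 0 -0.2 0 0 0 1; 0 0 -0.3 0 0 0 1; 0 0 -0.4 0 0 0 1"

```text
time_s: 28.05
tool_pos: [0.5571, -0.3062, 0.2126]
ee_rot: [-0.03, 1.0, 0.001, 0.002]
force: [0.7, -1.7, 0.4]
gripper_width: 1.002
grip_force: 0.0
```

step_arm --steps "0 0 -0.4 0 0 0 1; 0 0 -0.4 0 0 0 1; 0 0 -0.2 0 0 0 1; 0 0 0 0 0 0 1"

```text
time_s: 28.55
tool_pos: [0.5577, -0.307, 0.3135]
ee_rot: [-0.03, 1.0, -0.001, 0.004]
force: [-0.4, -0.0, 0.7]
gripper_width: 1.001
grip_force: 0.0
```

```bash
python3 - <<'E'
from h import *
p,r,o=cur(); print(p,o["force"],o["time_s"],o["gripper_width"])
im=imaging.read_camera("side"); hsv=cv2.cvtColor(im,cv2.COLOR_BGR2HSV)
a=cv2.cvtColor(cv2.imread("pics/side0.png"),cv2.COLOR_BGR2HSV)
for h in(a,hsv):
    m=cv2.inRange(h,(6,130,50),(16,255,255))[210:300,380:420]; ys,xs=np.nonzero(m); print("wood",xs.size,xs.mean()+380,ys.mean()+210,ys.min()+210, xs[ys<15+ys.min()].mean()+380)
    m=cv2.inRange(h,(0,130,50),(7,255,255))[150:175,340:365]; ys,xs=np.nonzero(m);print("bolt",xs.mean()+340,ys.mean()+150)
    m=cv2.inRange(h,(110,150,40),(130,255,255))[100:190,300:400]; print("strip px",(m>0).sum())
E
```

```text
[ 0.5577 -0.307   0.3135] [-0.3804 -0.0133  0.7253] 28.55 1.000843836884858
wood 662 396.9712990936556 254.50453172205437 223 399.875
bolt 352.40425531914894 158.37234042553192
strip px 228
wood 668 397.0179640718563 254.55988023952096 224 399.87179487179486
bolt 354.6363636363636 163.0909090909091
strip px 0
```

The muddler is standing where it started, the bolt is in and the keeper strip is hidden. I'm handing the job in.

```bash
python3 -c "
from rig import ctrl
print(ctrl.finish_job())"
```

```text
the job is handed in; nothing more can be done
None
```

I handed the job in at about 29 s: by the camera and force readings the door is shut, the bolt is caught in after one square strike, and the muddler stands released in its original well; no verdict came back.

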